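Push the stuck sizing plug out of a dented copper tube

TASK

A wooden sizing plug is stuck in the copper tube held in the vise. Take the push rod from its rest, enter it at the open end of the tube (the end away from the copper pan) and push the plug out of the far end so that it drops into the pan; the tube has a dent inside that the rod must be eased past by feel, gently, because the soft copper must not be scored or forced. Then draw the rod out again and lay it back in its rest the way it lay, and leave the other things on the bench alone.

Things in the scene. Friction and masses are not known exactly. Their poses are not given: they have to be found in the camera images.
- rod: push rod, about 0.17 kg: square dark-wood handle 28 x 28 mm, round palm knob behind, brass ferrule, round aluminium shaft with a tapered brass nose. Origin in the middle of the handle on the rod's axis; x along the rod to the nose, z up. Along x in mm: knob (38 across) -50 to -35, handle to 35, ferrule (25 across) to 41, shaft (18 across) to 140, nose to 158.
- rod_tip (a point): end of the rod's nose, on its axis, 158 mm ahead of rod's origin. The nose narrows evenly from 18 mm across (18 mm back) to 12 mm (1.5 mm back) and ends blunt, 9 mm across.
- rest: wooden rod rest, fixed to the bench: board 190 x 70 x 12 mm, two posts. Origin at the centre of its underside, x along it to where the nose lies. The handle lies on the flat post at x -70 mm between flaring lips, the shaft in the notch at x 78 mm. The rod's place: its origin 42 mm behind (-x) and 62 mm above this origin, level, along x; between the posts the handle is free on both sides and beneath.
- tube: thin soft copper tube, level, in the vise's jaws: 100 mm long, outside 36 mm, bore 32 mm across. Origin on its axis at mid-length; x along the axis to the far (exit) end, z up. About 20 mm sticks out of the jaws at each end. It is scored if the rod presses on it with more than 8 N; the plug's own drag does not count.
- tube_mouth (a point): centre of the tube's open entry end, x = -50 mm in the tube's frame
- dent_place (a point): point on the tube's axis at x = -15 mm in its frame, level with the middle of the dent: one smooth rounded bump standing 11 mm into the bore, 20 mm long, on either side or below, never in the upper half (outside it is hidden by the jaws). The 18 mm shaft passes only when the rod runs 4 to 7 mm off the tube's axis, on the side away from the dent: to be felt from the side force on the nose.
- plug: light wooden cylinder, 30.4 mm across and 30 mm long, 70 g, stuck in the exit half of the tube. Origin at its centre, x along its length. It moves only against a friction of roughly 9 to 14 N, the same all the way until it leaves the tube.
- pan: round copper pan standing loose on the bench under the exit end, 150 mm across, 48 mm high, wall 3 mm. Origin at the centre of its underside. It stays where it is.
- vise: small blue bench vise, fixed to the bench, 60 mm jaws with wooden liners, jaw tops 126 to 128 mm above the bench. Origin at the centre of its base's underside; jaws gap along x (screw and handle towards -x, out to 120 mm), the tube lies along y with its exit to +y.
- coffee_pot: small long-handled brass coffee pot, 72 mm across and 75 mm high, its handle reaching 110 mm from the middle, bystander; origin at the centre of its underside
- mallet: wooden mallet lying down, head 42 mm across and 75 mm long, handle 150 mm, bystander; origin under the head
- spare_plug: larger wooden sizing plug standing upright, 40 mm across and 50 mm high, bystander; origin at the centre of its underside
Not all that is in view belongs to the job. Leave any blue or green look-alike of the rod alone. What is shaped like the rest but green is not meant.

How it is judged:
By the outcome, as a careful person would: the job done as asked, in the order asked, and still so for the second after the job is handed in, with the robot touching nothing.
It also fails if it takes over 72 s, if anything falls off the work surface, if the arm or the gripper's body presses on something with over 40 N, if the wrist force passes 120 N, or if a joint passes its speed limit or range.

ROBOT

A 7-joint arm with a two-finger parallel gripper is mounted at the origin on the work surface. World frame = base frame: x ahead of the robot, y to its left, z up, the work surface at z = 0. Lengths are in m, angles in rad, forces in N, time in s.
With the tool pointing down it reaches from about 0.4 to 0.925 m from the base axis. Payload 5.6 kg.
Tool frame: the origin (TCP) lies at the very end of the fingers, on their centre line; the grasp point (between the pads) lies 19 mm behind it; x points along the fingers, y is the direction in which the jaws open and shut, and the axes are right-handed (so a half turn about x gives the same grasp; the last joint's range is limited). The gripper opens to 85 mm and grips with 20 to 120 N. Pads are 22 mm wide; open, the fingers measure 114 mm over their backs; the gripper's body (76 mm by 85 mm) begins 54 mm behind the grasp point. The pads swing forward as they close: fully open they stand 13 mm farther back than shut.
Start: joints at [1.101, 0.468, -0.012, 1.603, 0.006, 1.071, -0.056], TCP at [0.269, -0.592, 0.231] pointing down, gripper open.
Joint ranges: [-2.53, 2.53], [-0.31, 2.02], [-1.57, 1.55], [0.28, 2.44], [-1.29, 4.43], [0.15, 1.84], [-2.92, 2.92]. Speed limits (rad/s): [2.57, 2.57, 3.14, 3.14, 3.14, 3.14, 3.14].

INTERFACE

Orientations are given as a 3x3 rotation matrix whose columns are the frame's x, y, z axes.
In Python, from station import robot gives the robot as it stands.
- The arm moves only by the tool jog_arm, never from a script. Its argument "plan" is one flat list of numbers, 5 for each row, row after row: the shift along the world's x, y, z as a fraction of full scale, then the turn about the world's z as a fraction of full scale, then the closure, from 0 (fully open) to 1 (shut). A call has 1 to 8 rows; each row shifts and turns the commanded pose from where the row before left it; what a row does not reach is not made up. Full scale, the value 1, is 300 mm for a shift and 180 degrees for a turn. A row lasts 1/8 s, in which the tool goes at most 62.5 mm and 10.7 degrees, less where a joint would pass 70% of its speed; a pose out of reach is approached as far as the arm can. A call with a number of a shift or a turn outside -1 to 1 is refused whole. A call with a gripper value outside its range is refused whole. The fingers move at their own pace and stop on an object; the grip force is fixed at half the most. Time passes only in rows, so rows that do not move let the fingers close. It gives the time, the measured TCP pose, the force and the opening at its end, in the units of the state.
- robot.get_state(): the state, without advancing time (a new reading comes with each control period).
- robot.grab_frame(name): name is "scene" or "top" or "wrist"; returns a dict with "pixels" (480x640x3 uint8, red, green, blue), "z_map" (480x640 float32, m along the optical axis (not along the pixel's ray), 0 where there is no reading), "K" (3x3 intrinsics, pixels), "R" (3x3) and "t" (3): a world point X has camera coordinates R X + t; the wrist camera has in their place "hand_eye" (4x4, takes a point from camera to tool coordinates, whose origin is the TCP and whose axes are the tool frame's). Camera axes: x right, y down, z forward; pixel columns grow to the right and rows downward; lengths in m; the calibration is good to about 2 mm. A picture is of the moment at which its call begins: read the wrist's pose just before it.
- robot.close_job(): hands the job in, once; it reports no verdict.
Trained networks look in the newest picture that a camera, given by its name, has taken for a name from the list of things; names that differ only in an ending like _2 or _b are one class to them, and where a whole thing is asked for, a point or a joint stands for the part that bears it (a point fixed in the world has none). Each returns a list of dicts, best first, with "p" (0 to 1); they miss things now and then, are a little off and sometimes report something else, mostly with a low value. They report only what shows in the picture. A call takes as long as a camera call. They do not tell look-alikes from the thing itself.
- robot.silhouettes(camera, target): "mask" (480x640 bool, what is visible of it).
- robot.mark_of(camera, target): "xyz" ([x, y, z] in m, in world coordinates, good to about 4 mm: a listed point, or the origin of a listed thing).
The state is a dict: "clock": time; "joints": joint angles; "qd": joint speeds; "joint_torque": joint torques, N m; "tool_pos": TCP position; "eef_rot": TCP orientation; "contact_force": force on the tool from outside, world axes, zero at the start; "moment": the same for the moment, N m; "gripper_width": opening from 0.0 (shut) to 1.0 (fully open).
Only numpy, scipy, OpenCV 4.12 (cv2) and the standard library are available. Lean on these libraries where they do the work, as an engineer would, in place of code of your own. Each camera call takes 0.05 s, during which the arm holds its last target.

## Working session

There is one attempt and no reset: what is moved stays moved. The work goes in short steps, Python scripts to look and compute and a tool call to move; the robot and the scene stay as the last step left them, time stands still between calls to the robot, and variables do not carry over. Pictures are saved under pics/ and viewed, and the job is handed in when it is done.

Besides the shell and the picture viewer there is one more tool, called after "Request:" in YAML: its name, and indented under it one key for each argument. jog_arm: Moves the arm, as the interface text tells. Its arguments: {"type":"object","properties":{"plan":{"type":"array"}},"required":["plan"]}

```bash
ls; mkdir -p pics; cat > h.py <<'E'
import numpy as np, cv2
from station import robot
def save(f,name,crop=None,scale=1):
    im=f["pixels"][:,:,::-1]
    if crop: x0,y0,x1,y1=crop; im=im[y0:y1,x0:x1]
    if scale!=1: im=cv2.resize(im,None,fx=scale,fy=scale,interpolation=cv2.INTER_CUBIC)
    cv2.imwrite("pics/"+name,im)
def world(f,u,v,z=None):
    K=f["K"]; z=f["z_map"][v,u] if z is None else z
    pc=np.linalg.inv(K)@np.array([u,v,1.])*z
    return f["R"].T@(pc-f["t"])
E
python3 - <<'E'
from h import *
np.set_printoptions(precision=4,suppress=True)
s=robot.get_state(); print(s)
for c in ["scene","top"]:
    f=robot.grab_frame(c); save(f,c+"0.png"); np.savez(c+"0.npz",**f)
    for t in ["rod","rod_tip","rest","tube","tube_mouth","dent_place","plug","pan","vise","coffee_pot","mallet","spare_plug"]:
        try:
            print(c,t,[(round(d["p"],2),np.round(d["xyz"],4)) for d in robot.mark_of(c,t)][:4])
        except Exception as e: print(c,t,e)
print(robot.get_state()["clock"])
E
```

```text
pics
{'clock': 0.0, 'joints': array([ 1.101 ,  0.4684, -0.0116,  1.6036,  0.006 ,  1.0714, -0.0563]), 'qd': array([-0.0016, -0.0003,  0.0008,  0.0003,  0.0003, -0.0013, -0.0015]), 'joint_torque': array([ -0.0004, -53.2379,   0.0215, -25.1303,   0.0115,   0.0077,
        -0.    ]), 'tool_pos': array([ 0.2688, -0.5912,  0.2303]), 'eef_rot': array([[-0.0009,  0.4139, -0.9103],
       [ 0.0016, -0.9103, -0.4139],
       [-1.    , -0.0018,  0.0001]]), 'contact_force': array([ 0.0816,  0.1216, -0.3955]), 'moment': array([-0.0057,  0.025 ,  0.0212]), 'gripper_width': 0.9972864800546197}
scene rod [(0.98, array([ 0.4454, -0.2854,  0.061 ])), (0.95, array([ 0.2378, -0.2522,  0.0198])), (0.64, array([ 0.5287, -0.5816,  0.0201]))]
scene rod_tip [(0.86, array([ 0.2699, -0.405 ,  0.0073])), (0.79, array([ 0.6473, -0.4776,  0.0076])), (0.61, array([ 0.4776, -0.1313,  0.0595]))]
scene rest [(0.73, array([ 0.3526, -0.0103,  0.0022])), (0.6, array([ 0.4502, -0.2471,  0.0011]))]
scene tube [(0.83, array([0.6209, 0.1011, 0.1162]))]
scene tube_mouth [(0.9, array([0.6277, 0.0522, 0.1183]))]
scene dent_pl
[... 647 characters left out ...]
,  0.0604])), (0.59, array([ 0.2666, -0.4083,  0.0034])), (0.28, array([ 0.6063,  0.2164, -0.001 ]))]
top rest [(0.77, array([ 0.4527, -0.244 , -0.0004])), (0.64, array([ 0.3519, -0.0115, -0.0033]))]
top tube [(0.69, array([0.6254, 0.0997, 0.1167])), (0.53, array([ 0.6211,  0.1045, -0.003 ]))]
top tube_mouth [(0.92, array([0.6295, 0.0494, 0.118 ]))]
top dent_place [(0.67, array([0.6208, 0.0908, 0.1187]))]
top plug []
top pan [(0.69, array([0.6053, 0.2206, 0.0006]))]
top vise [(0.73, array([ 0.6202,  0.1059, -0.0016]))]
top coffee_pot [(0.84, array([ 0.7912, -0.1299,  0.0009]))]
top mallet [(0.7, array([ 0.6985, -0.3562, -0.0022]))]
top spare_plug [(0.64, array([0.4413, 0.4298, 0.0013]))]
1.3
```

View pics/scene0.png

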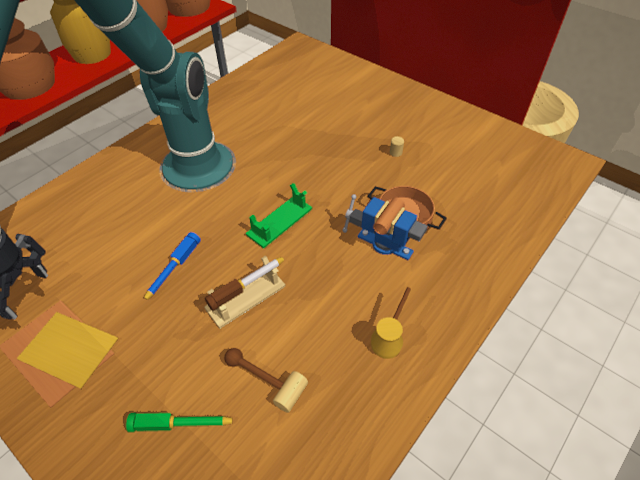

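View pics/top0.png

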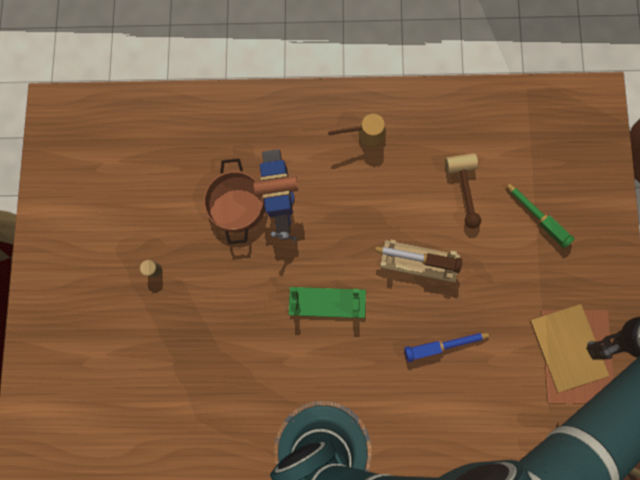

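The candidates for the rod are:
- Dark wood with an aluminium shaft, at scene (245,285) and top (425,258), lying in the wooden rest.
- Blue, at scene (172,265).
- Green, at scene (177,421).

The dark-wood one fits the description. Of the two rests, the wooden one at scene (245,298) is meant, not the green one at (280,222). I'll confirm this in a crop.

```bash
python3 - <<'E'
from h import *
np.set_printoptions(precision=4,suppress=True)
f=dict(np.load("scene0.npz")); g=dict(np.load("top0.npz"))
a=cv2.resize(f["pixels"][240:340,190:310],None,fx=4,fy=4,interpolation=cv2.INTER_CUBIC)
b=cv2.resize(g["pixels"][230:300,370:470],None,fx=3,fy=3,interpolation=cv2.INTER_CUBIC)
c=np.zeros((400,790,3),np.uint8); c[:400,:480]=a; c[:210,480:780]=b
cv2.imwrite("pics/crop0.png",c[:,:,::-1])
print(f["K"],g["K"]); 
for n,q in(("s",f),("t",g)): print(n,-q["R"].T@q["t"],q["R"][2])
E
```

```text
[[484.1796   0.     314.2481]
 [  0.     484.1796 240.1631]
 [  0.       0.       1.    ]] [[551.8094   0.     333.2968]
 [  0.     551.8094 235.8254]
 [  0.       0.       1.    ]]
s [ 1.0033 -0.6122  1.0062] [-0.4121  0.4725 -0.7791]
t [ 0.2856 -0.0687  1.3851] [ 0.1673  0.0277 -0.9855]
```

View pics/crop0.png

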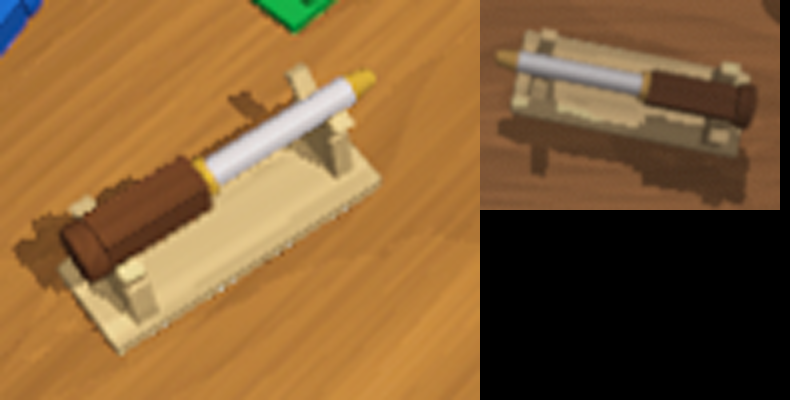

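The crop confirms it: dark-wood handle with knob, brass ferrule, aluminium shaft and brass nose, in the wooden rest. I'm moving above it.

Request:
jog_arm:
  plan: [0.074, 0.127, 0.015, 0.0375, 0, 0.074, 0.127, 0.015, 0.0375, 0, 0.074, 0.127, 0.015, 0.0375, 0, 0.074, 0.127, 0.015, 0.0375, 0, 0.074, 0.127, 0.015, 0.0375, 0, 0.074, 0.127, 0.015, 0.0375, 0, 0.074, 0.127, 0.015, 0.0375, 0, 0.074, 0.127, 0.015, 0.0375, 0]

```text
clock: 2.3
tool_pos: [0.4473, -0.2857, 0.2677]
eef_rot: [[0.0, 0.98, -0.197], [-0.001, -0.197, -0.98], [-1.0, 0.001, 0.0]]
contact_force: [0.4, -0.3, -0.4]
gripper_width: 1.001
```

Request:
jog_arm:
  plan: [0, 0, 0, 0, 0, 0, 0, 0, 0, 0]

```text
clock: 2.55
tool_pos: [0.4463, -0.2875, 0.2673]
eef_rot: [[-0.0, 0.98, -0.201], [-0.001, -0.201, -0.98], [-1.0, -0.0, 0.001]]
contact_force: [-0.1, -0.1, -0.4]
gripper_width: 1.002
```

```bash
cat >> h.py <<'E'
def wgrab(name):
    s=robot.get_state(); f=robot.grab_frame("wrist")
    T=np.eye(4); T[:3,:3]=s["eef_rot"]; T[:3,3]=s["tool_pos"]
    M=T@f["hand_eye"]; f["R"]=M[:3,:3].T; f["t"]=-M[:3,:3].T@M[:3,3]
    save(f,name+".png"); np.savez(name+".npz",**f); return s,f
def cloud(f,mask=None):
    v,u=np.nonzero((f["z_map"]>0)&(mask if mask is not None else True))
    z=f["z_map"][v,u]; K=f["K"]
    pc=np.stack([(u-K[0,2])*z/K[0,0],(v-K[1,2])*z/K[1,1],z],1)
    return (pc-f["t"])@f["R"],u,v
E
python3 - <<'E'
from h import *
np.set_printoptions(precision=4,suppress=True)
s,f=wgrab("w1")
print(f["hand_eye"],f["K"])
for t in ["rod","rod_tip","rest"]:
    print(t,[(round(d["p"],2),np.round(d["xyz"],4)) for d in robot.mark_of("wrist",t)][:4])
m=robot.silhouettes("wrist","rod"); print([(d["p"],d["mask"].sum()) for d in m])
np.save("w1rod.npy",m[0]["mask"])
m=robot.silhouettes("wrist","rest"); print([(d["p"],d["mask"].sum()) for d in m])
E
```

```text
[[ 0.0002 -0.3113  0.9503 -0.1421]
 [ 1.      0.     -0.0002  0.0002]
 [ 0.      0.9503  0.3113 -0.0804]
 [ 0.      0.      0.      1.    ]] [[359.3869   0.     321.9883]
 [  0.     359.3869 241.8293]
 [  0.       0.       1.    ]]
rod [(0.95, array([ 0.4426, -0.2871,  0.0609])), (0.8, array([ 0.2376, -0.2517,  0.0134])), (0.8, array([ 0.5309, -0.5792,  0.0154]))]
rod_tip [(0.86, array([ 0.6466, -0.477 ,  0.0128])), (0.85, array([ 0.4808, -0.1356,  0.0589])), (0.72, array([ 0.2696, -0.4033,  0.0079]))]
rest [(0.97, array([ 0.4572, -0.2486, -0.0012]))]
[(0.91, np.int64(4629)), (0.86, np.int64(2367)), (0.6, np.int64(5592))]
[(0.84, np.int64(7583)), (0.67, np.int64(3707))]
```

View pics/w1.png

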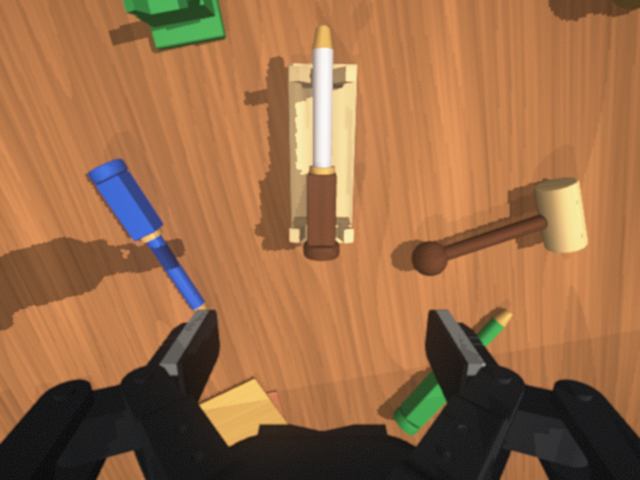

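The rod lies vertically at column ~322, with the handle at rows 170–258 and the nose at row 28. I'll fit its axis from the depth.

```bash
python3 - <<'E'
from h import *
np.set_printoptions(precision=4,suppress=True)
f=dict(np.load("w1.npz")); 
P,u,v=cloud(f)
sel=(u>295)&(u<350)&(P[:,2]>0.05)&(v<262)
Q=P[sel]; uu=u[sel];vv=v[sel]
col=f["pixels"][vv,uu].astype(int)
for r in range(26,262,10):
    k=(vv>=r)&(vv<r+4)
    if k.sum(): 
        q=Q[k]; print(r,k.sum(),uu[k].min(),uu[k].max(),"mid",(q[q[:,0].argmin(),:2]+q[q[:,0].argmax(),:2])/2,"w",np.ptp(q[:,0]),"ztop",np.percentile(q[:,2],95))
# same in top & scene
for n in("scene0","top0"):
    g=dict(np.load(n+".npz"));P,u,v=cloud(g)
    k=(abs(P[:,0]-.455)<.06)&(abs(P[:,1]+.23)<.15)&(P[:,2]>.05)
    q=P[k]; print(n,k.sum(),q.mean(0),np.percentile(q[:,2],[50,95,100]))
    for y in np.arange(-.335,-.12,.02):
        m=abs(q[:,1]-y)<.008
        if m.sum(): print(round(y,3),m.sum(),q[m,0].min(),q[m,0].max(),np.percentile(q[m,2],95))
E
```

```text
26 52 315 329 mid [ 0.4781 -0.1329] w 0.011775911489136037 ztop 0.06794282121975025
36 68 314 330 mid [ 0.4767 -0.1401] w 0.013949100540310233 ztop 0.07000519304537124
46 80 312 332 mid [ 0.4749 -0.1487] w 0.01700139833618608 ztop 0.07062522353661285
56 84 312 332 mid [ 0.4736 -0.1551] w 0.017610313323632998 ztop 0.07063994203440983
66 192 296 349 mid [ 0.4721 -0.1643] w 0.044514354564218706 ztop 0.07525584215825468
76 216 296 349 mid [ 0.4706 -0.172 ] w 0.04481801958305176 ztop 0.07519578160239973
86 79 312 331 mid [ 0.4683 -0.1786] w 0.016991206872610964 ztop 0.07071363081778552
96 80 312 331 mid [ 0.4666 -0.1867] w 0.017163398780615013 ztop 0.07093288560460512
106 80 312 331 mid [ 0.465  -0.1949] w 0.017327567341351935 ztop 0.07123630900365048
116 80 312 331 mid [ 0.4632 -0.2033] w 0.017378784784969903 ztop 0.0711563942317721
126 80 312 331 mid [ 0.4615 -0.2118] w 0.017626159817374754 ztop 0.07089233459406348
136 73 312 330 mid [ 0.4593 -0.2203] w 0.01679264750593923 ztop 0.07102649129906316
146 75 312 330 mid [ 0.4574 -0.2291] w 0.017018905406428808 ztop 0.07099195207219278
156 7
[... 1867 characters left out ...]
97830219174
-0.315 154 0.4078495292915303 0.4725483307298737 0.0796309930674537
-0.295 97 0.4129883488966111 0.45915285989408783 0.07914968497571856
-0.275 88 0.43228004152469957 0.4620331618092189 0.07983906608708584
-0.255 85 0.43642917964207006 0.4653017220658304 0.07940347264255006
-0.235 51 0.4466520845444645 0.4664069405491905 0.07405089833415787
-0.215 53 0.45118910650669786 0.47052691305565425 0.07299239680567966
-0.195 48 0.4562116006077289 0.47636505699597587 0.07385821615361082
-0.175 110 0.4438543926445778 0.49896934521656633 0.07777686479853704
-0.155 62 0.44373280845657803 0.4816668391841199 0.07447916168399799
-0.135 26 0.4694515490188568 0.4850736566645415 0.07284292340384868
```

Request:
jog_arm:
  plan: [-0.001, 0.018, -0.15, -0.002, 0, 0, 0, -0.17, 0, 0, 0, 0, -0.17, 0, 0, 0, 0, -0.15, 0, 0, 0, 0, -0.11, 0, 0, 0, 0, 0, 0, 0]

```text
clock: 3.6
tool_pos: [0.4445, -0.2808, 0.0401]
eef_rot: [[-0.005, 0.978, -0.207], [0.003, -0.207, -0.978], [-1.0, -0.005, -0.002]]
contact_force: [0.2, 0.3, 0.3]
gripper_width: 0.996
```

Request:
jog_arm:
  plan: [0, 0, 0, 0, 0]

```text
clock: 3.72
tool_pos: [0.4471, -0.282, 0.0433]
eef_rot: [[0.001, 0.978, -0.207], [-0.001, -0.207, -0.978], [-1.0, 0.002, 0.0]]
contact_force: [0.6, 0.8, 0.4]
gripper_width: 0.996
```

Request:
jog_arm:
  plan: [-0.002, 0, -0.006, 0, 0, 0, 0, 0, 0, 0]

```text
clock: 3.98
tool_pos: [0.4462, -0.282, 0.0416]
eef_rot: [[0.002, 0.978, -0.207], [-0.001, -0.207, -0.978], [-1.0, 0.002, 0.001]]
contact_force: [-1.0, 0.0, -0.9]
gripper_width: 1.001
```

```bash
python3 - <<'E'
from h import *
np.set_printoptions(precision=4,suppress=True)
s,f=wgrab("w2"); print(s["tool_pos"],s["contact_force"])
s=robot.get_state();print(s["tool_pos"],s["contact_force"])
E
```

```text
[ 0.4462 -0.282   0.0416] [-0.9527  0.0358 -0.8718]
[ 0.4461 -0.2819  0.0414] [0.2474 0.6884 0.216 ]
```

View pics/w2.png

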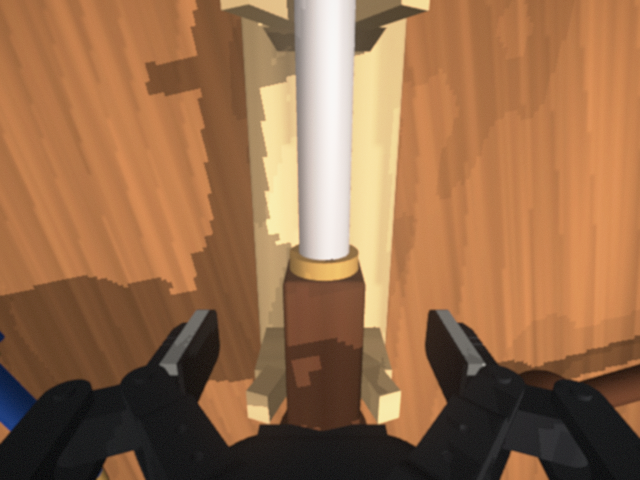

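Request:
jog_arm:
  plan: [0.003, 0.016, 0, 0, 0, 0, 0, 0, 0, 0.4, 0, 0, 0, 0, 1, 0, 0, 0, 0, 1, 0, 0, 0, 0, 1, 0, 0, 0, 0, 1]

```text
clock: 4.78
tool_pos: [0.447, -0.2769, 0.0407]
eef_rot: [[0.001, 0.978, -0.207], [-0.0, -0.207, -0.978], [-1.0, 0.001, 0.0]]
contact_force: [0.3, -0.4, 1.4]
gripper_width: 0.321
```

Request:
jog_arm:
  plan: [0, 0, 0, 0, 1, 0, 0, 0, 0, 1, 0, 0, 0, 0, 1]

```text
clock: 5.15
tool_pos: [0.447, -0.2769, 0.0407]
eef_rot: [[0.001, 0.978, -0.206], [-0.0, -0.206, -0.978], [-1.0, 0.001, 0.0]]
contact_force: [1.0, -0.3, 2.4]
gripper_width: 0.318
```

Request:
jog_arm:
  plan: [0, 0, 0.03, 0, 1, 0, 0, 0.08, 0, 1, 0, 0, 0.15, 0, 1, 0, 0, 0.15, 0, 1, 0, 0, 0, 0, 1, 0, 0, 0, 0, 1]

```text
clock: 5.9
tool_pos: [0.4455, -0.2763, 0.1627]
eef_rot: [[-0.002, 0.978, -0.206], [0.001, -0.206, -0.978], [-1.0, -0.002, -0.0]]
contact_force: [-1.0, 0.3, -2.5]
gripper_width: 0.32
```

```bash
python3 - <<'E'
from h import *
np.set_printoptions(precision=4,suppress=True)
for n in("scene0","top0"):
    g=dict(np.load(n+".npz"));P,u,v=cloud(g)
    rgb=g["pixels"][v,u].astype(int)
    k=(abs(P[:,0]-.625)<.035)&(abs(P[:,1]-.1)<.06)&(P[:,2]>.1)&(rgb[:,0]>rgb[:,2]+40)
    q=P[k]; print(n,k.sum())
    for y in np.arange(.045,.16,.01):
        m=abs(q[:,1]-y)<.005
        if m.sum():
            print(round(y,3),m.sum(),q[m,0].min(),q[m,0].max(),np.percentile(q[m,2],[50,95,100]), q[m][q[m,2]>np.percentile(q[m,2],80),0].mean())
    save(g,n+"c.png",(320,160,460,260) if n[0]=='s' else (190,140,320,250),5)
s,f=wgrab("w3"); print(s["tool_pos"],s["contact_force"],s["gripper_width"])
E
```

```text
scene0 699
0.045 1 0.6167913368260001 0.6167913368260001 [0.1268 0.1268 0.1268] nan
0.055 77 0.614167681862424 0.649674241147989 [0.1224 0.1364 0.138 ] 0.6316191280318096
0.065 78 0.6068447644443992 0.6483373568633474 [0.1261 0.1359 0.1372] 0.6307256146163909
0.075 108 0.6019130342939377 0.6539420288925754 [0.1253 0.1349 0.1356] 0.6300979660153309
0.085 67 0.5989850568030817 0.6524980374701014 [0.13   0.1354 0.1363] 0.6252239717014023
0.095 63 0.5984168686313167 0.6509255955886066 [0.1293 0.1344 0.1379] 0.6259613169706374
0.105 71 0.598041527285322 0.6499624667186928 [0.1306 0.1362 0.1382] 0.624610894210365
0.115 61 0.5961111976751704 0.647585094520191 [0.1273 0.1355 0.138 ] 0.623173979176575
0.125 63 0.595391054982023 0.6466873672504594 [0.1293 0.1354 0.1369] 0.6242910331037265
0.135 56 0.5933593028644213 0.6465137060763619 [0.1311 0.1367 0.1385] 0.622302818027915
0.145 41 0.6033434405144795 0.6425402974403529 [0.1322 0.1366 0.1376] 0.619141608599312
0.155 13 0.602915113478394 0.6353185881527755 [0.1288 0.1345 0.1348] 0.619721898913919
top0 796
0.055 51 0.6098170927609374 0.64507780
[... 393 characters left out ...]
760184794806
0.105 90 0.5968889901341566 0.646611726472098 [0.1317 0.1382 0.1428] 0.6206586228305004
0.115 88 0.5952491425379999 0.6451230734239398 [0.1307 0.1377 0.1389] 0.620019088193701
0.125 89 0.5932998562642605 0.6439284586117138 [0.1298 0.1381 0.14  ] 0.6187063020487739
0.135 76 0.5947791579764227 0.6416344014860755 [0.1312 0.1386 0.1403] 0.6160406435929511
0.145 68 0.596777512322695 0.6330216270461612 [0.133  0.1375 0.1393] 0.6177367241797186
0.155 10 0.6025868024472896 0.6302591797442845 [0.1339 0.1383 0.1387] 0.6135847278362876
[ 0.4455 -0.2763  0.1627] [-0.9995  0.2626 -2.4748] 0.31999960107561926<stdin>:11: RuntimeWarning: Mean of empty slice.
  ret = ret.dtype.type(ret / rcount)
```

View pics/w3.png

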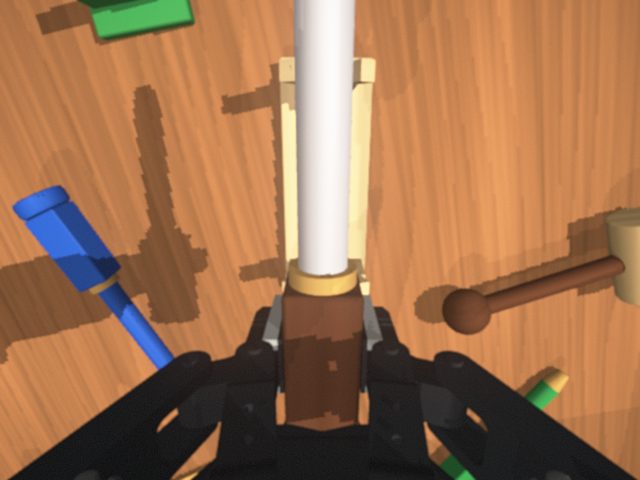

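View pics/scene0c.png

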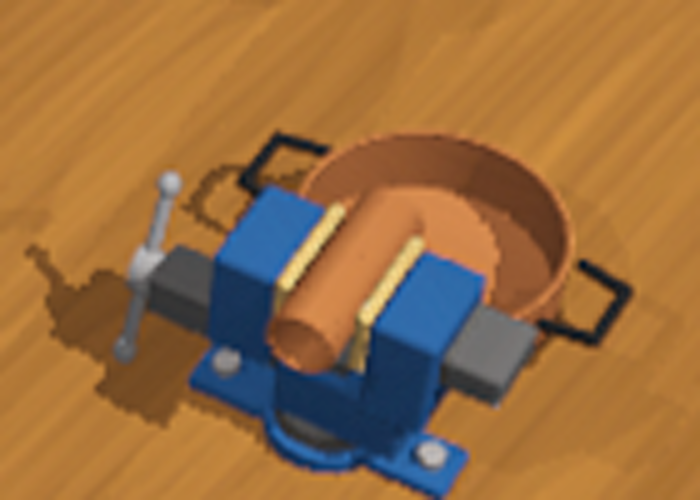

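View pics/top0c.png

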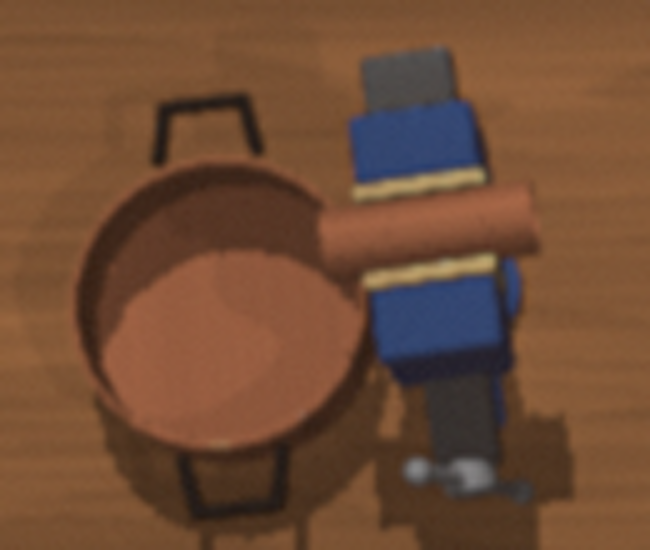

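Request:
jog_arm:
  plan: [0.06, 0.08, 0.016, 0.0136, 1, 0.1, 0.136, 0.016, 0.0136, 1, 0.11, 0.15, 0.016, 0.0136, 1, 0.115, 0.155, 0.016, 0.0136, 1, 0.115, 0.155, 0.016, 0.0136, 1, 0.115, 0.155, 0.016, 0.0136, 1, 0.11, 0.14, 0.016, 0.0136, 1, 0.09, 0.115, 0.016, 0.0136, 1]

```text
clock: 6.95
tool_pos: [0.6909, 0.0513, 0.1993]
eef_rot: [[-0.004, 0.991, 0.137], [0.0, 0.137, -0.991], [-1.0, -0.004, -0.001]]
contact_force: [-0.2, -0.3, -2.3]
gripper_width: 0.318
```

Request:
jog_arm:
  plan: [0, 0, 0, 0, 1, 0, 0, 0, 0, 1, 0, 0, 0, 0, 1]

```text
clock: 7.32
tool_pos: [0.6903, 0.0471, 0.2008]
eef_rot: [[-0.002, 0.991, 0.132], [-0.001, 0.132, -0.991], [-1.0, -0.002, 0.001]]
contact_force: [-1.0, -0.6, -2.1]
gripper_width: 0.324
```

```bash
python3 - <<'E'
from h import *
np.set_printoptions(precision=4,suppress=True)
s,f=wgrab("w4"); print(s["tool_pos"],s["contact_force"],s["eef_rot"])
for t in ["tube","tube_mouth","dent_place"]:
    print(t,[(round(d["p"],2),np.round(d["xyz"],4)) for d in robot.mark_of("wrist",t)][:4])
f=robot.grab_frame("scene"); save(f,"s4.png")
E
```

```text
[0.6903 0.0471 0.2008] [-1.0378 -0.5921 -2.141 ] [[-0.0021  0.9913  0.1315]
 [-0.0013  0.1315 -0.9913]
 [-1.     -0.0022  0.001 ]]
tube [(0.67, array([0.6194, 0.1032, 0.1139]))]
tube_mouth [(0.84, array([0.6299, 0.0557, 0.1156]))]
dent_place [(0.82, array([0.6231, 0.0873, 0.1202]))]
```

View pics/w4.png

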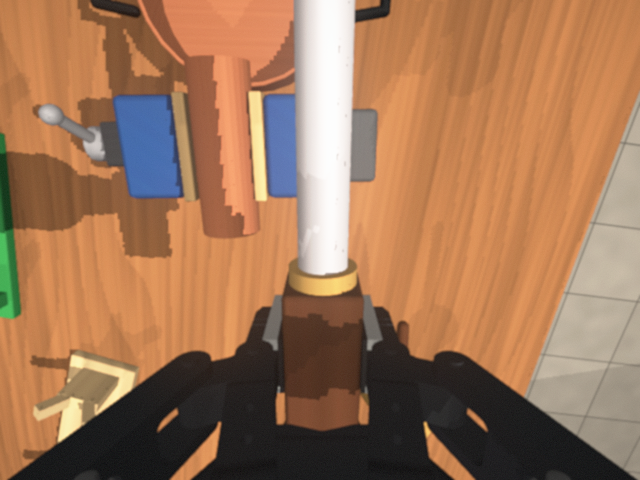

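View pics/s4.png

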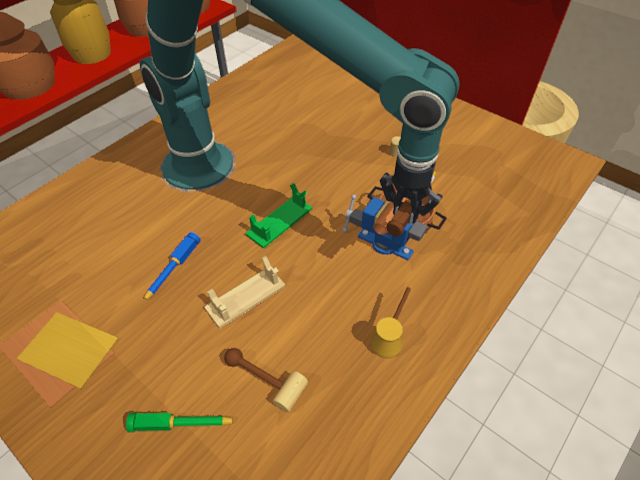

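The wrist view shows the tube, with its mouth at about (231,232) and its far end at (218,58), and the held shaft at column 324. I'll fit cylinders to both in the same frame.

```bash
cat >> h.py <<'E'
from scipy.optimize import least_squares
def cyl(Q,R,p0,y0):
    # axis: x=a+b(y-y0), z=c+d(y-y0)
    def res(p):
        a,b,c,d=p; dirn=np.array([b,1,d]); dirn/=np.linalg.norm(dirn)
        w=Q-np.array([a,y0,c]); w=w-np.outer(w@dirn,dirn)
        return np.linalg.norm(w,axis=1)-R
    r=least_squares(res,p0,loss="soft_l1",f_scale=0.001)
    return r.x,np.std(res(r.x)),res(r.x)
E
python3 - <<'E'
from h import *
np.set_printoptions(precision=4,suppress=True)
f=dict(np.load("w4.npz")); P,u,v=cloud(f)
rgb=f["pixels"][v,u].astype(int)
k=(u>192)&(u<262)&(v>70)&(v<236)&(P[:,2]>.118)&(rgb[:,0]>rgb[:,2]+50)&(abs(P[:,0]-.624+.13*(P[:,1]-.1))<.0165)
x,sd,_=cyl(P[k],.018,[.625,-.13,.117,0],.1); print("tube",k.sum(),x,sd,"yaw",np.degrees(np.arctan2(1,x[1])), P[k][:,1].min(),P[k][:,1].max())
y=P[k]; 
for lo in np.arange(.03,.17,.01):
    m=(P[k][:,1]>lo)&(P[k][:,1]<lo+.01)
    if m.sum(): q=P[k][m]; print(round(lo,3),m.sum(),q[:,0].min(),q[:,0].max(),q[:,2].max())
k=(u>292)&(u<358)&(v<262)&(P[:,2]>.19)
x,sd,_=cyl(P[k],.009,[.687,-.13,.22,0],.1); print("rod",k.sum(),x,sd,"yaw",np.degrees(np.arctan2(1,x[1])),P[k][:,1].min(),P[k][:,1].max())
# handle top
k=(u>292)&(u<355)&(v>300)&(v<410)&(P[:,2]>.19)
print(P[k].mean(0),P[k][:,2].std())
A=np.c_[P[k][:,:2]-P[k][:,:2].mean(0),np.ones(k.sum())]; print(np.linalg.lstsq(A,P[k][:,2],rcond=None)[0])
E
```

```text
tube 9019 [ 0.6234 -0.1375  0.1173 -0.0002] 0.000591163839768162 yaw 97.83112041174222 0.05207080468618705 0.14889132639948738
0.05 404 0.6129541071769697 0.6459159778333575 0.136240497007199
0.06 855 0.6116520198007543 0.6453945475323497 0.13708255649440776
0.07 894 0.6103203905667033 0.6441253955282237 0.13700813655786495
0.08 936 0.6094609423345039 0.6427783956513183 0.1372084011387556
0.09 988 0.6078903257604773 0.6415829558397396 0.13715808088846212
0.1 1022 0.6066623228548415 0.640168338560979 0.13720006278338073
0.11 1057 0.6070877603493257 0.6389882890093943 0.1371466301470308
0.12 1072 0.6075935581391305 0.6378050944594531 0.13709560099986984
0.13 1086 0.6075577461371542 0.6364318438729063 0.1370951365208514
0.14 705 0.6080512580768992 0.6350248374446835 0.137202091222089
rod 14576 [ 0.6837 -0.1273  0.2213 -0.0018] 0.0005378273161419663 yaw 97.25749155305417 0.07706174630681414 0.16181760897056355
[0.6908 0.0502 0.2354] 0.0005341615930360209
[-0.0023 -0.001   0.2354]
```

Request:
jog_arm:
  plan: [-0.03, -0.14, 0, 0.0032, 1, -0.03, -0.14, 0, 0, 1, -0.03, -0.14, 0, 0, 1, -0.031, -0.142, 0, 0, 1, 0, 0, -0.11, 0, 1, 0, 0, -0.12, 0, 1, 0, 0, -0.09, 0, 1, 0, 0, -0.027, 0, 1]

```text
clock: 8.57
tool_pos: [0.6536, -0.1197, 0.0961]
eef_rot: [[-0.003, 0.99, 0.143], [0.0, 0.143, -0.99], [-1.0, -0.003, -0.001]]
contact_force: [0.1, -0.3, -1.9]
gripper_width: 0.318
```

Request:
jog_arm:
  plan: [0, 0, 0, 0, 1, 0, 0, 0, 0, 1, 0, 0, 0, 0, 1, 0, 0, 0, 0, 1]

```text
clock: 9.07
tool_pos: [0.6552, -0.1196, 0.0985]
eef_rot: [[0.001, 0.99, 0.143], [-0.0, 0.143, -0.99], [-1.0, 0.001, 0.0]]
contact_force: [-0.8, -0.6, -1.5]
gripper_width: 0.32
```

```bash
python3 - <<'E'
from h import *
np.set_printoptions(precision=4,suppress=True)
s,f=wgrab("w5"); print(s["tool_pos"],s["contact_force"],s["eef_rot"])
P,u,v=cloud(f)
k=(u>285)&(u<360)&(v<255)&(P[:,2]>.095)&(abs(P[:,0]-s["tool_pos"][0])<.05)
x,sd,_=cyl(P[k],.009,[s["tool_pos"][0],-.13,.117,0],s["tool_pos"][1]); print("rod",k.sum(),x,sd,"yaw",np.degrees(np.arctan2(1,x[1])))
T=s["tool_pos"]; L=.1495
tip=np.array([x[0]+x[1]*L*.99,T[1]+L*.99,x[2]+x[3]*L]); print("tip",tip,"tube at",.6234-.1375*(tip[1]-.1),.1173)
f=robot.grab_frame("scene"); save(f,"s5.png",(330,150,470,270),5); np.savez("s5.npz",**f)
for t in ["rod_tip","tube_mouth"]:
    print(t,[(round(d["p"],2),np.round(d["xyz"],4)) for d in robot.mark_of("scene",t)][:4])
for i in range(6):
  robot.grab_frame("wrist"); q=robot.get_state(); print(q["tool_pos"],q["contact_force"],q["moment"])
E
```

```text
[ 0.6552 -0.1196  0.0985] [-0.8233 -0.5899 -1.4833] [[ 0.0012  0.9897  0.1434]
 [-0.0003  0.1434 -0.9897]
 [-1.      0.0011  0.0005]]
rod 14184 [ 0.6552 -0.1389  0.1192 -0.001 ] 0.0005264603742854227 yaw 97.90910818354767
tip [0.6346 0.0284 0.119 ] tube at 0.6332406061532277 0.1173
rod_tip [(0.81, array([0.6351, 0.027 , 0.1197])), (0.73, array([ 0.2695, -0.4073,  0.0092])), (0.7, array([ 0.6479, -0.4769,  0.0085]))]
tube_mouth [(0.83, array([0.6292, 0.052 , 0.1175]))]
[ 0.6549 -0.1195  0.0979] [ 0.266   1.0427 -2.408 ] [-0.1042 -0.0125 -0.0324]
[ 0.6548 -0.1195  0.0978] [-0.0422  0.4574 -2.3609] [-0.049  -0.0406 -0.0152]
[ 0.6548 -0.1195  0.0978] [ 0.1925 -0.4635 -2.4735] [-0.0864 -0.0041 -0.0396]
[ 0.6548 -0.1195  0.0977] [-0.2776  0.4721 -2.1944] [-0.0887 -0.0263 -0.0375]
[ 0.6548 -0.1195  0.0977] [-0.0877  0.6159 -1.6214] [-0.0679  0.0226 -0.0083]
[ 0.6548 -0.1195  0.0978] [-0.872  -0.7387 -2.4359] [-0.1075 -0.0567 -0.0023]
```

View pics/s5.png

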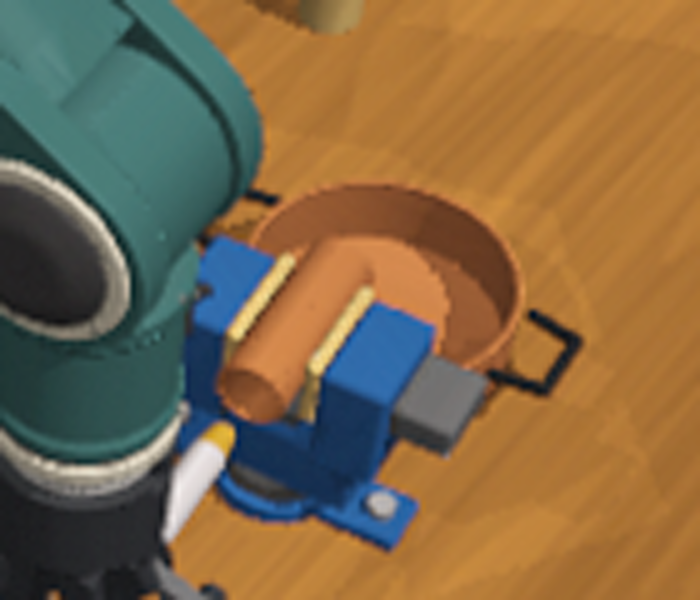

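Request:
jog_arm:
  plan: [-0.0033, 0, -0.003, 0, 1, -0.0033, 0.024, 0, 0, 1, -0.0033, 0.024, 0, 0, 1, -0.0033, 0.024, 0, 0, 1, -0.0033, 0.024, 0, 0, 1, -0.0034, 0.024, 0, 0, 1, -0.0034, 0.025, 0, 0, 1, 0, 0, 0, 0, 1]

```text
clock: 10.58
tool_pos: [0.6478, -0.0749, 0.097]
eef_rot: [[0.0, 0.989, 0.145], [0.0, 0.145, -0.989], [-1.0, 0.0, -0.0]]
contact_force: [-0.1, 0.2, -1.4]
gripper_width: 0.322
```

Request:
jog_arm:
  plan: [0, 0, 0, 0, 1, 0, 0, 0, 0, 1]

```text
clock: 10.82
tool_pos: [0.6479, -0.0766, 0.0968]
eef_rot: [[0.0, 0.99, 0.143], [-0.0, 0.143, -0.99], [-1.0, 0.0, 0.0]]
contact_force: [-0.2, -0.1, -1.5]
gripper_width: 0.321
```

```bash
cat > look.py <<'E'
import sys
from h import *
np.set_printoptions(precision=4,suppress=True)
s,f=wgrab(sys.argv[1]); 
F=[s["contact_force"]]; Ms=[s["moment"]]
s2=robot.get_state(); F.append(s2["contact_force"]); Ms.append(s2["moment"])
T=s2["tool_pos"]
P,u,v=cloud(f)
e=np.array([-.1362,.9907]); 
k=(u>285)&(u<360)&(v<255)&(v>60)&(P[:,2]>T[2]+.010)&(P[:,2]<T[2]+.035)&(P[:,1]<.046)&(abs(P[:,0]-T[0]-(-.139)*(P[:,1]-T[1]))<.0095)
x,sd,_=cyl(P[k],.009,[T[0],-.139,T[2]+.02,0],T[1]); print("rod",k.sum(),x,sd,"yaw",np.degrees(np.arctan2(1,x[1])))
for L in (.08,.1495):
    tip=np.array([x[0]+x[1]*L*.99,T[1]+L*.99,x[2]+x[3]*L]); print("pt",L,tip,"off axis x",tip[0]-(.6234-.1375*(tip[1]-.1)),"z",tip[2]-.1173,"tube x",(tip[1]-.101)/.9907)
print(T,np.mean(F,0),np.mean(Ms,0),s2["clock"])
E
python3 look.py w6
```

```text
rod 10524 [ 0.6479 -0.1382  0.1175 -0.0014] 0.0005142736733158112 yaw 97.86801995369562
pt 0.08 [0.6369 0.0027 0.1174] off axis x 0.00015499033566146458 z 0.00012364057588477861 tube x -0.09921364211648472
pt 0.1495 [0.6274 0.0715 0.1173] off axis x 0.00010733554106778787 z 2.623788153272022e-05 tube x -0.029762748808722542
[ 0.6479 -0.0765  0.0968] [ 0.2042 -0.2204 -1.8461] [-0.1224  0.0053 -0.0033] 10.875
```

View pics/w6.png

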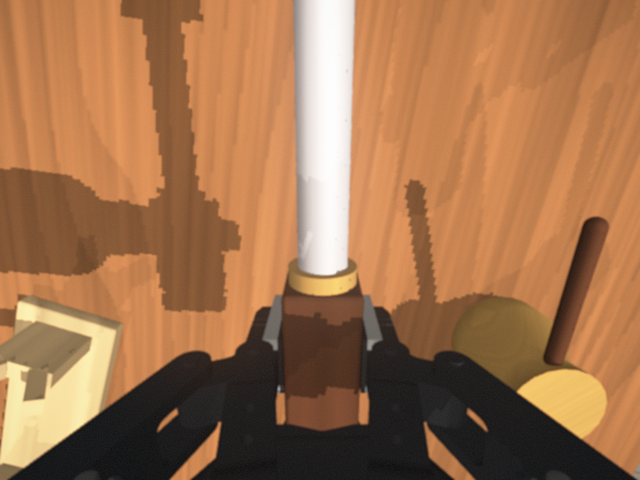

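Request:
jog_arm:
  plan: [-0.001, 0.0073, 0, 0, 1, -0.001, 0.0073, 0, 0, 1, -0.001, 0.0073, 0, 0, 1, -0.001, 0.0073, 0, 0, 1, -0.001, 0.0073, 0, 0, 1, 0, 0, 0, 0, 1]

```text
clock: 11.62
tool_pos: [0.6464, -0.0647, 0.0969]
eef_rot: [[0.0, 0.99, 0.144], [0.0, 0.144, -0.99], [-1.0, 0.0, -0.0]]
contact_force: [-0.8, 0.3, -2.0]
gripper_width: 0.318
```

```bash
cat > st.py <<'E'
from h import *
np.set_printoptions(precision=3,suppress=True)
q=robot.get_state(); T=q["tool_pos"]
e=np.array([-.1362,.9907])
# TCP offset line: tube axis; tip 0.1495 ahead
s=(T[1]+.1495*.9907-.101)/.9907; off=T[0]-(.6234-.1375*(T[1]-.1))
print("clk",q["clock"],"tip tube-x mm %.1f offx %.2f offz %.2f"%(s*1e3,off*1e3,(T[2]-.0968)*1e3),"F",q["contact_force"],"M",q["moment"],"=> tipFx %.1f tipFz %.1f"%(-(q["moment"][2]+.02)/.15,(q["moment"][0]+.1)/.15))
E
python3 st.py
```

```text
clk 11.625 tip tube-x mm -17.8 offx 0.31 offz 0.13 F [-0.761  0.32  -1.956] M [-0.109  0.007  0.005] => tipFx -0.2 tipFz -0.1
```

Request:
jog_arm:
  plan: [-0.0005, 0.0033, 0, 0, 1, -0.0005, 0.0033, 0, 0, 1]

```text
clock: 11.88
tool_pos: [0.646, -0.0631, 0.0969]
eef_rot: [[0.0, 0.99, 0.143], [-0.0, 0.143, -0.99], [-1.0, -0.0, 0.0]]
contact_force: [-0.6, 0.0, -0.8]
gripper_width: 0.322
```

```bash
python3 st.py
```

```text
clk 11.875 tip tube-x mm -16.1 offx 0.21 offz 0.07 F [-0.556  0.021 -0.82 ] M [-0.099  0.023  0.032] => tipFx -0.3 tipFz 0.0
```

Request:
jog_arm:
  plan: [-0.0005, 0.0033, 0, 0, 1, 0, 0, 0, 0, 1]

```text
clock: 12.12
tool_pos: [0.6459, -0.062, 0.0969]
eef_rot: [[0.0, 0.99, 0.144], [0.0, 0.144, -0.99], [-1.0, 0.0, -0.0]]
contact_force: [0.5, 0.7, -1.7]
gripper_width: 0.317
```

```bash
python3 st.py
```

```text
clk 12.125 tip tube-x mm -15.0 offx 0.21 offz 0.09 F [ 0.454  0.669 -1.7  ] M [-0.114  0.028  0.03 ] => tipFx -0.3 tipFz -0.1
```

Request:
jog_arm:
  plan: [-0.0005, 0.0033, 0, 0, 1, 0, 0, 0, 0, 1]

```text
clock: 12.38
tool_pos: [0.6458, -0.061, 0.0969]
eef_rot: [[0.0, 0.99, 0.144], [-0.0, 0.144, -0.99], [-1.0, 0.0, 0.0]]
contact_force: [-0.0, 0.4, -1.0]
gripper_width: 0.319
```

```bash
python3 st.py
```

```text
clk 12.375 tip tube-x mm -14.0 offx 0.22 offz 0.10 F [-0.05   0.372 -1.007] M [-0.093 -0.008 -0.007] => tipFx -0.1 tipFz 0.0
```

Request:
jog_arm:
  plan: [-0.0005, 0.0033, 0, 0, 1, 0, 0, 0, 0, 1]

```text
clock: 12.62
tool_pos: [0.6457, -0.0601, 0.097]
eef_rot: [[0.0, 0.99, 0.143], [0.0, 0.143, -0.99], [-1.0, 0.0, 0.0]]
contact_force: [0.3, -0.3, -1.7]
gripper_width: 0.32
```

```bash
python3 st.py
```

```text
clk 12.625 tip tube-x mm -13.1 offx 0.30 offz 0.16 F [ 0.269 -0.344 -1.733] M [-0.094  0.016 -0.054] => tipFx 0.2 tipFz 0.0
```

Request:
jog_arm:
  plan: [-0.0005, 0.0033, 0, 0, 1, 0, 0, 0, 0, 1]

```text
clock: 12.88
tool_pos: [0.6457, -0.0591, 0.097]
eef_rot: [[0.001, 0.99, 0.143], [0.0, 0.143, -0.99], [-1.0, 0.001, 0.0]]
contact_force: [1.2, -0.7, -0.9]
gripper_width: 0.32
```

```bash
python3 st.py
```

```text
clk 12.875 tip tube-x mm -12.1 offx 0.39 offz 0.20 F [ 1.248 -0.662 -0.853] M [-0.083 -0.154 -0.088] => tipFx 0.5 tipFz 0.1
```

Request:
jog_arm:
  plan: [-0.0005, 0.0033, 0, 0, 1, 0, 0, 0, 0, 1]

```text
clock: 13.12
tool_pos: [0.6456, -0.0582, 0.0971]
eef_rot: [[0.001, 0.99, 0.143], [-0.0, 0.143, -0.99], [-1.0, 0.001, 0.0]]
contact_force: [0.5, -1.2, -2.0]
gripper_width: 0.32
```

```bash
python3 st.py
```

```text
clk 13.125 tip tube-x mm -11.2 offx 0.44 offz 0.26 F [ 0.484 -1.183 -1.971] M [-0.122 -0.31  -0.218] => tipFx 1.3 tipFz -0.1
```

The side force is about +x on the nose, so the dent is on the −x side. I'm easing away to +x.

Request:
jog_arm:
  plan: [0.0066, 0.0009, 0, 0, 1, 0.005, 0.0007, 0, 0, 1, 0, 0, 0, 0, 1]

```text
clock: 13.5
tool_pos: [0.6487, -0.0574, 0.0967]
eef_rot: [[-0.0, 0.99, 0.144], [0.0, 0.144, -0.99], [-1.0, -0.0, -0.0]]
contact_force: [0.5, -0.5, -0.8]
gripper_width: 0.321
```

```bash
python3 st.py
```

```text
clk 13.5 tip tube-x mm -10.4 offx 3.65 offz -0.09 F [ 0.515 -0.516 -0.816] M [-0.059 -0.041 -0.018] => tipFx -0.0 tipFz 0.3
```

Request:
jog_arm:
  plan: [-0.0005, 0.0033, 0, 0, 1, -0.0005, 0.0033, 0, 0, 1, 0, 0, 0, 0, 1]

```text
clock: 13.88
tool_pos: [0.6484, -0.0555, 0.0969]
eef_rot: [[0.0, 0.99, 0.144], [0.0, 0.144, -0.99], [-1.0, 0.0, -0.0]]
contact_force: [-0.3, 0.3, -2.4]
gripper_width: 0.323
```

```bash
python3 st.py
```

```text
clk 13.875 tip tube-x mm -8.4 offx 3.66 offz 0.12 F [-0.335  0.345 -2.377] M [-0.145 -0.04  -0.038] => tipFx 0.1 tipFz -0.3
```

Request:
jog_arm:
  plan: [-0.0005, 0.0033, 0, 0, 1, -0.0005, 0.0033, 0, 0, 1, 0, 0, 0, 0, 1]

```text
clock: 14.25
tool_pos: [0.6482, -0.0535, 0.0969]
eef_rot: [[0.0, 0.99, 0.144], [0.0, 0.144, -0.99], [-1.0, 0.0, -0.0]]
contact_force: [1.1, 1.2, -1.6]
gripper_width: 0.323
```

```bash
python3 st.py
```

```text
clk 14.25 tip tube-x mm -6.5 offx 3.67 offz 0.12 F [ 1.099  1.153 -1.62 ] M [-0.083 -0.033  0.039] => tipFx -0.4 tipFz 0.1
```

Request:
jog_arm:
  plan: [0.0057, 0.0008, 0, 0, 1, -0.0005, 0.0033, 0, 0, 1, -0.0005, 0.0033, 0, 0, 1, -0.0005, 0.0033, 0, 0, 1, 0, 0, 0, 0, 1]

```text
clock: 14.88
tool_pos: [0.6494, -0.0503, 0.0969]
eef_rot: [[0.0, 0.99, 0.144], [0.0, 0.144, -0.99], [-1.0, 0.0, -0.0]]
contact_force: [-1.0, -0.4, -2.4]
gripper_width: 0.317
```

```bash
python3 st.py
```

```text
clk 14.875 tip tube-x mm -3.3 offx 5.34 offz 0.11 F [-1.015 -0.413 -2.352] M [-0.093 -0.021 -0.008] => tipFx -0.1 tipFz 0.0
```

Request:
jog_arm:
  plan: [-0.0005, 0.0033, 0, 0, 1, -0.0005, 0.0033, 0, 0, 1, -0.0005, 0.0033, 0, 0, 1]

```text
clock: 15.25
tool_pos: [0.649, -0.0474, 0.0969]
eef_rot: [[0.0, 0.99, 0.144], [-0.0, 0.144, -0.99], [-1.0, 0.0, 0.0]]
contact_force: [-1.0, 0.1, -1.8]
gripper_width: 0.321
```

```bash
python3 st.py
```

```text
clk 15.25 tip tube-x mm -0.3 offx 5.29 offz 0.10 F [-1.01   0.062 -1.776] M [-0.031  0.008 -0.036] => tipFx 0.1 tipFz 0.5
```

Request:
jog_arm:
  plan: [-0.0005, 0.0033, 0, 0, 1, -0.0005, 0.0033, 0, 0, 1, -0.0005, 0.0033, 0, 0, 1]

```text
clock: 15.62
tool_pos: [0.6485, -0.0445, 0.0969]
eef_rot: [[0.0, 0.99, 0.144], [-0.0, 0.144, -0.99], [-1.0, 0.0, 0.0]]
contact_force: [0.3, -0.4, -2.0]
gripper_width: 0.322
```

```bash
python3 st.py
```

```text
clk 15.625 tip tube-x mm 2.7 offx 5.26 offz 0.10 F [ 0.267 -0.418 -2.049] M [-0.074  0.017 -0.001] => tipFx -0.1 tipFz 0.2
```

Request:
jog_arm:
  plan: [-0.0005, 0.0033, 0, 0, 1, -0.0005, 0.0033, 0, 0, 1, -0.0005, 0.0033, 0, 0, 1, -0.0005, 0.0033, 0, 0, 1, -0.0005, 0.0033, 0, 0, 1]

```text
clock: 16.25
tool_pos: [0.6478, -0.0395, 0.0969]
eef_rot: [[0.0, 0.99, 0.144], [-0.0, 0.144, -0.99], [-1.0, 0.0, 0.0]]
contact_force: [0.0, -0.8, -1.7]
gripper_width: 0.32
```

```bash
python3 st.py
```

```text
clk 16.25 tip tube-x mm 7.7 offx 5.18 offz 0.09 F [ 0.02  -0.78  -1.676] M [-0.06   0.006  0.005] => tipFx -0.2 tipFz 0.3
```

Request:
jog_arm:
  plan: [-0.0005, 0.0033, 0, 0, 1, -0.0005, 0.0033, 0, 0, 1, -0.0005, 0.0033, 0, 0, 1, -0.0005, 0.0033, 0, 0, 1, -0.0005, 0.0033, 0, 0, 1]

```text
clock: 16.88
tool_pos: [0.6475, -0.039, 0.0971]
eef_rot: [[0.001, 0.99, 0.141], [-0.005, 0.141, -0.99], [-1.0, -0.0, 0.005]]
contact_force: [1.2, -9.4, -0.9]
gripper_width: 0.318
```

```bash
python3 st.py
```

```text
clk 16.875 tip tube-x mm 8.2 offx 4.97 offz 0.35 F [ 1.159 -9.355 -0.946] M [-1.902 -0.082  0.08 ] => tipFx -0.7 tipFz -12.0
```

Request:
jog_arm:
  plan: [-0.0005, 0.0033, 0, 0, 1, -0.0005, 0.0033, 0, 0, 1, -0.0005, 0.0033, 0, 0, 1]

```text
clock: 17.25
tool_pos: [0.6474, -0.0383, 0.0974]
eef_rot: [[0.001, 0.99, 0.139], [-0.007, 0.139, -0.99], [-1.0, 0.0, 0.007]]
contact_force: [1.2, -13.4, -0.1]
gripper_width: 0.318
```

```bash
python3 st.py
```

```text
clk 17.25 tip tube-x mm 8.9 offx 4.96 offz 0.56 F [  1.226 -13.362  -0.14 ] M [-2.409 -0.201  0.077] => tipFx -0.6 tipFz -15.4
```

Request:
jog_arm:
  plan: [-0.0005, 0.0033, 0, 0, 1, -0.0005, 0.0033, 0, 0, 1, -0.0005, 0.0033, 0, 0, 1]

```text
clock: 17.62
tool_pos: [0.6472, -0.0365, 0.0975]
eef_rot: [[0.002, 0.99, 0.138], [-0.008, 0.138, -0.99], [-1.0, 0.001, 0.009]]
contact_force: [3.0, -15.7, 0.6]
gripper_width: 0.32
```

```bash
python3 st.py
```

```text
clk 17.625 tip tube-x mm 10.7 offx 5.02 offz 0.69 F [  3.049 -15.688   0.608] M [-2.762 -0.263  0.098] => tipFx -0.8 tipFz -17.7
```

Request:
jog_arm:
  plan: [-0.0002, 0.0033, 0, 0, 1, -0.0003, 0.0033, 0, 0, 1, -0.0004, 0.0033, 0, 0, 1, -0.0004, 0.0033, 0, 0, 1]

```text
clock: 18.12
tool_pos: [0.6468, -0.0331, 0.0975]
eef_rot: [[0.002, 0.99, 0.138], [-0.009, 0.138, -0.99], [-1.0, 0.0, 0.009]]
contact_force: [1.5, -15.9, 1.5]
gripper_width: 0.318
```

```bash
python3 st.py; python3 look.py w7
```

```text
clk 18.125 tip tube-x mm 14.1 offx 5.08 offz 0.69 F [  1.51  -15.942   1.521] M [-2.852 -0.277  0.143] => tipFx -1.1 tipFz -18.3
rod 6755 [ 0.6467 -0.1347  0.1181 -0.0047] 0.0004987603012960285 yaw 97.67347939593047
pt 0.08 [0.6361 0.0464 0.1178] off axis x 0.005294350432236361 z 0.00047356369381573726 tube x -0.05510885157786545
pt 0.1495 [0.6268 0.1152 0.1174] off axis x 0.005484665011885492 z 0.00014705215175947473 tube x 0.014342041729896721
[ 0.6468 -0.0328  0.0975] [  2.0648 -15.4698   0.5968] [-2.7991 -0.2528  0.1145] 18.175
```

Request:
jog_arm:
  plan: [-0.0004, 0.0033, 0, 0, 1, -0.0004, 0.0033, 0, 0, 1, -0.0004, 0.0033, 0, 0, 1, -0.0005, 0.0033, 0, 0, 1]

```text
clock: 18.68
tool_pos: [0.6462, -0.0292, 0.0974]
eef_rot: [[0.001, 0.99, 0.138], [-0.009, 0.138, -0.99], [-1.0, 0.0, 0.009]]
contact_force: [0.5, -16.2, 0.7]
gripper_width: 0.32
```

```bash
python3 st.py
```

```text
clk 18.675 tip tube-x mm 18.1 offx 5.09 offz 0.64 F [  0.458 -16.182   0.71 ] M [-2.861 -0.212  0.166] => tipFx -1.2 tipFz -18.4
```

Request:
jog_arm:
  plan: [-0.0007, 0.005, 0, 0, 1, -0.0007, 0.005, 0, 0, 1, -0.0007, 0.005, 0, 0, 1, -0.0007, 0.005, 0, 0, 1, -0.0007, 0.005, 0, 0, 1]

```text
clock: 19.3
tool_pos: [0.6452, -0.0214, 0.0974]
eef_rot: [[0.001, 0.99, 0.138], [-0.009, 0.138, -0.99], [-1.0, 0.0, 0.009]]
contact_force: [1.4, -15.3, 0.8]
gripper_width: 0.321
```

```bash
python3 st.py
```

```text
clk 19.3 tip tube-x mm 26.0 offx 5.06 offz 0.59 F [  1.396 -15.324   0.819] M [-2.729 -0.137  0.103] => tipFx -0.8 tipFz -17.5
```

Request:
jog_arm:
  plan: [-0.0007, 0.005, 0, 0, 1, -0.0007, 0.005, 0, 0, 1, -0.0007, 0.005, 0, 0, 1, -0.0007, 0.005, 0, 0, 1, -0.0007, 0.005, 0, 0, 1]

```text
clock: 19.92
tool_pos: [0.6442, -0.0137, 0.0974]
eef_rot: [[0.001, 0.99, 0.138], [-0.009, 0.138, -0.99], [-1.0, 0.0, 0.009]]
contact_force: [1.3, -16.1, 0.6]
gripper_width: 0.321
```

```bash
python3 st.py; python3 look.py w8
```

```text
clk 19.925 tip tube-x mm 33.7 offx 5.14 offz 0.59 F [  1.314 -16.056   0.559] M [-2.783 -0.229  0.085] => tipFx -0.7 tipFz -17.9
rod 3265 [ 0.6441 -0.1345  0.1179 -0.0018] 0.000487474728199146 yaw 97.65796381655102
pt 0.08 [0.6335 0.0658 0.1178] off axis x 0.005376991475629644 z 0.00048363709483062456 tube x -0.03550325982839552
pt 0.1495 [0.6242 0.1346 0.1177] off axis x 0.00558627585221616 z 0.0003563433628623325 tube x 0.03394763347936664
[ 0.6442 -0.0134  0.0974] [  1.3203 -15.565    0.3779] [-2.74   -0.2705  0.0972] 19.975
```

Request:
jog_arm:
  plan: [-0.0007, 0.005, 0, 0, 1, -0.0007, 0.005, 0, 0, 1, -0.0007, 0.005, 0, 0, 1, -0.0007, 0.005, 0, 0, 1, -0.0007, 0.005, 0, 0, 1]

```text
clock: 20.6
tool_pos: [0.6433, -0.0061, 0.0974]
eef_rot: [[0.002, 0.99, 0.138], [-0.008, 0.138, -0.99], [-1.0, 0.0, 0.009]]
contact_force: [1.5, -15.1, 1.1]
gripper_width: 0.319
```

```bash
python3 st.py
```

```text
clk 20.6 tip tube-x mm 41.4 offx 5.28 offz 0.63 F [  1.453 -15.136   1.13 ] M [-2.719 -0.3    0.054] => tipFx -0.5 tipFz -17.5
```

Request:
jog_arm:
  plan: [-0.0005, 0.0033, 0, 0, 1, -0.0005, 0.0033, 0, 0, 1, -0.0005, 0.0033, 0, 0, 1, -0.0004, 0.0033, 0, 0, 1]

```text
clock: 21.1
tool_pos: [0.6428, -0.0019, 0.0975]
eef_rot: [[0.002, 0.99, 0.138], [-0.008, 0.138, -0.99], [-1.0, 0.001, 0.008]]
contact_force: [1.6, -14.4, 1.1]
gripper_width: 0.318
```

```bash
python3 st.py
```

```text
clk 21.1 tip tube-x mm 45.6 offx 5.40 offz 0.65 F [  1.64  -14.411   1.114] M [-2.582 -0.299  0.08 ] => tipFx -0.7 tipFz -16.5
```

Request:
jog_arm:
  plan: [-0.0005, 0.0033, 0, 0, 1, -0.0005, 0.0033, 0, 0, 1, -0.0005, 0.0033, 0, 0, 1]

```text
clock: 21.48
tool_pos: [0.6425, 0.0016, 0.0975]
eef_rot: [[0.002, 0.99, 0.138], [-0.007, 0.138, -0.99], [-1.0, 0.001, 0.008]]
contact_force: [1.7, -13.9, -0.1]
gripper_width: 0.322
```

```bash
python3 st.py
```

```text
clk 21.475 tip tube-x mm 49.2 offx 5.53 offz 0.71 F [  1.735 -13.888  -0.104] M [-2.454 -0.38  -0.062] => tipFx 0.3 tipFz -15.7
```

Request:
jog_arm:
  plan: [-0.0005, 0.0033, 0, 0, 1, -0.0005, 0.0033, 0, 0, 1]

```text
clock: 21.72
tool_pos: [0.6422, 0.0045, 0.0975]
eef_rot: [[0.002, 0.99, 0.139], [-0.006, 0.139, -0.99], [-1.0, 0.001, 0.006]]
contact_force: [3.1, -11.2, -0.2]
gripper_width: 0.323
```

```bash
python3 st.py
```

```text
clk 21.725 tip tube-x mm 52.1 offx 5.68 offz 0.70 F [  3.138 -11.246  -0.192] M [-1.962 -0.497 -0.144] => tipFx 0.8 tipFz -12.4
```

Request:
jog_arm:
  plan: [-0.0005, 0.0033, 0, 0, 1, -0.0005, 0.0033, 0, 0, 1]

```text
clock: 21.98
tool_pos: [0.6402, 0.0138, 0.0969]
eef_rot: [[-0.0, 0.99, 0.144], [0.001, 0.144, -0.99], [-1.0, -0.0, -0.001]]
contact_force: [0.2, 1.1, -1.8]
gripper_width: 0.321
```

```bash
python3 st.py;  python3 - <<'E'
from h import *
for c in("scene","top"):
    f=robot.grab_frame(c); save(f,c[0]+"9.png",(330,150,470,270) if c=="scene" else (180,130,320,250),5)
    print([(round(d["p"],2),np.round(d["xyz"],3)) for d in robot.mark_of(c,"plug")])
E
python3 st.py
```

```text
clk 21.975 tip tube-x mm 61.5 offx 4.91 offz 0.08 F [ 0.239  1.083 -1.807] M [-0.082  0.001  0.044] => tipFx -0.4 tipFz 0.1
[]
[(0.42, array([0.598, 0.191, 0.019]))]
clk 22.175 tip tube-x mm 61.3 offx 4.94 offz -0.02 F [-0.13  -0.422 -2.157] M [-0.115  0.009  0.027] => tipFx -0.3 tipFz -0.1
```

View pics/t9.png

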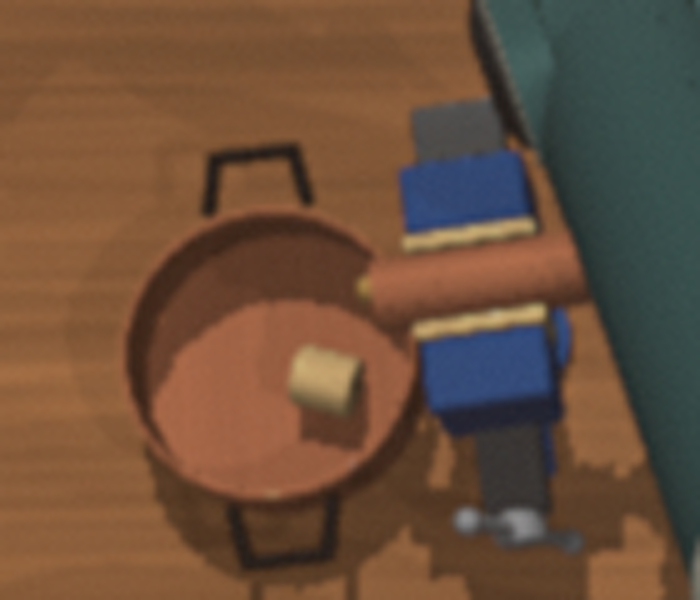

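The plug lies in the pan, at about (325,380) in the top crop. I'll draw the rod back along the same line.

Request:
jog_arm:
  plan: [0.0022, -0.008, 0, 0, 1, 0.0023, -0.0165, 0, 0, 1, 0.0023, -0.0165, 0, 0, 1, 0.0023, -0.0165, 0, 0, 1, 0.0023, -0.0165, 0, 0, 1]

```text
clock: 22.8
tool_pos: [0.6439, -0.0101, 0.0969]
eef_rot: [[0.0, 0.99, 0.143], [-0.0, 0.143, -0.99], [-1.0, 0.0, 0.0]]
contact_force: [0.5, -0.6, -1.8]
gripper_width: 0.322
```

```bash
python3 st.py
```

```text
clk 22.8 tip tube-x mm 37.3 offx 5.39 offz 0.08 F [ 0.493 -0.607 -1.821] M [-0.122 -0.013  0.016] => tipFx -0.2 tipFz -0.1
```

Request:
jog_arm:
  plan: [0.0023, -0.0165, 0, 0, 1, 0.0023, -0.0165, 0, 0, 1, 0.0023, -0.0165, 0, 0, 1, 0.0023, -0.0165, 0, 0, 1, 0.0023, -0.0165, 0, 0, 1, 0.0023, -0.0165, 0, 0, 1]

```text
clock: 23.55
tool_pos: [0.6481, -0.0396, 0.0969]
eef_rot: [[0.0, 0.99, 0.143], [-0.0, 0.143, -0.99], [-1.0, 0.0, 0.0]]
contact_force: [0.1, -0.1, -2.8]
gripper_width: 0.315
```

```bash
python3 st.py
```

```text
clk 23.55 tip tube-x mm 7.6 offx 5.50 offz 0.11 F [ 0.103 -0.083 -2.804] M [-0.101  0.03  -0.017] => tipFx -0.0 tipFz -0.0
```

Request:
jog_arm:
  plan: [0.0023, -0.0165, 0, 0, 1, 0.0023, -0.0165, 0, 0, 1, 0.0023, -0.0165, 0, 0, 1, 0.0023, -0.0165, 0, 0, 1, 0.0023, -0.0165, 0, 0, 1, 0.0023, -0.0165, 0, 0, 1, 0.0023, -0.0165, 0, 0, 1, 0.0023, -0.0165, 0, 0, 1]

```text
clock: 24.55
tool_pos: [0.6536, -0.0792, 0.0969]
eef_rot: [[0.0, 0.99, 0.143], [-0.0, 0.143, -0.99], [-1.0, 0.0, 0.0]]
contact_force: [-1.2, -0.1, -2.1]
gripper_width: 0.32
```

```bash
python3 st.py
```

```text
clk 24.55 tip tube-x mm -32.4 offx 5.58 offz 0.09 F [-1.21  -0.118 -2.112] M [-0.102  0.002  0.019] => tipFx -0.3 tipFz -0.0
```

Request:
jog_arm:
  plan: [0.0068, -0.0495, 0, 0, 1, 0.0068, -0.0495, 0, 0, 1, 0.0068, -0.0495, 0, 0, 1, 0, 0, 0.11, 0, 1, 0, 0, 0.11, 0, 1]

```text
clock: 25.18
tool_pos: [0.6594, -0.1248, 0.1631]
eef_rot: [[-0.001, 0.99, 0.142], [0.0, 0.142, -0.99], [-1.0, -0.001, -0.0]]
contact_force: [0.8, -1.1, -2.3]
gripper_width: 0.316
```

Request:
jog_arm:
  plan: [-0.06, -0.04, 0, -0.014, 1, -0.1, -0.07, 0, -0.014, 1, -0.1, -0.075, 0, -0.014, 1, -0.1, -0.075, 0, -0.014, 1, -0.1, -0.075, 0, -0.014, 1, -0.1, -0.075, 0, -0.014, 1, -0.09, -0.065, 0, -0.014, 1, -0.06, -0.035, 0, -0.014, 1]

```text
clock: 26.18
tool_pos: [0.4452, -0.2783, 0.1631]
eef_rot: [[-0.0, 0.978, -0.211], [-0.001, -0.211, -0.978], [-1.0, 0.0, 0.001]]
contact_force: [0.5, 0.5, -2.4]
gripper_width: 0.318
```

Request:
jog_arm:
  plan: [0, 0, 0, 0, 1, 0, 0, 0, 0, 1, 0, 0, 0, 0, 1, 0, 0, 0, 0, 1]

```text
clock: 26.68
tool_pos: [0.4474, -0.2757, 0.1628]
eef_rot: [[0.0, 0.979, -0.205], [0.0, -0.205, -0.979], [-1.0, 0.0, -0.0]]
contact_force: [-0.0, -0.4, -1.7]
gripper_width: 0.323
```

```bash
cat > lk2.py <<'E'
import sys
from h import *
np.set_printoptions(precision=4,suppress=True)
s,f=wgrab(sys.argv[1]); s=robot.get_state(); T=s["tool_pos"]; R=s["eef_rot"]
P,u,v=cloud(f); sl=-R[0,2]/-R[1,2]
k=(u>285)&(u<360)&(v<255)&(P[:,2]>T[2]+.010)&(P[:,2]<T[2]+.035)&(abs(P[:,0]-T[0]-sl*(P[:,1]-T[1]))<.0095)
x,sd,_=cyl(P[k],.009,[T[0],sl,T[2]+.02,0],T[1]); print("rod",k.sum(),x,sd,"yaw",np.degrees(np.arctan2(1,x[1])))
print(T,"toolyaw",np.degrees(np.arctan2(R[1,1],R[0,1])),R[:,0],s["contact_force"],s["moment"],s["clock"])
for t in ["rest"]:
    print(t,[(round(d["p"],2),np.round(d["xyz"],4)) for d in robot.mark_of("wrist",t)][:4])
E
python3 lk2.py w10
```

```text
rod 14184 [ 0.4472  0.2149  0.1836 -0.0008] 0.0005315980319716117 yaw 77.87019039118063
[ 0.4472 -0.2759  0.1628] toolyaw -11.834807484982097 [ 0.0002  0.0002 -1.    ] [ 0.5396 -0.3094 -2.1796] [-0.074   0.0049 -0.005 ] 26.725
rest []
```

View pics/w10.png

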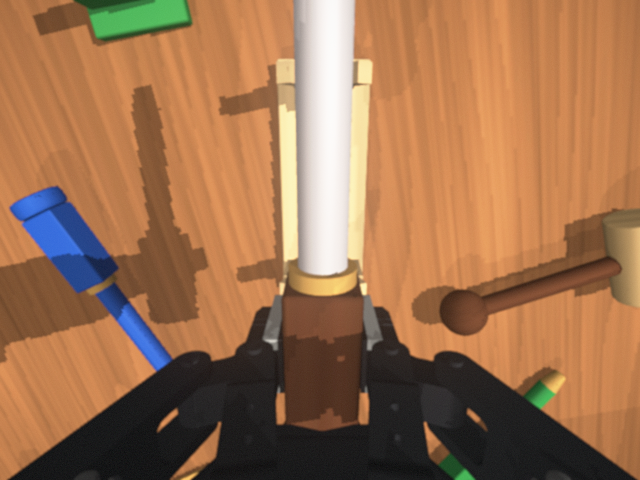

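Request:
jog_arm:
  plan: [-0.0007, -0.0033, 0, -0.0005, 1, 0, 0, -0.12, 0, 1, 0, 0, -0.12, 0, 1, 0, 0, -0.09, 0, 1, 0, 0, -0.05, 0, 1, 0, 0, 0, 0, 1, 0, 0, 0, 0, 1, 0, 0, 0, 0, 1]

```text
clock: 27.78
tool_pos: [0.4472, -0.2779, 0.05]
eef_rot: [[0.002, 0.978, -0.208], [-0.001, -0.208, -0.978], [-1.0, 0.002, 0.001]]
contact_force: [0.5, -0.3, -1.8]
gripper_width: 0.315
```

```bash
python3 lk2.py w11
```

```text
rod 14173 [ 0.447   0.2183  0.0707 -0.0016] 0.0005384895551895232 yaw 77.68395055062557
[ 0.4471 -0.2779  0.0499] toolyaw -12.008914893892209 [ 0.0016 -0.0011 -1.    ] [ 0.6007  0.7793 -2.054 ] [-0.112   0.031   0.0471] 27.825
rest []
```

View pics/w11.png

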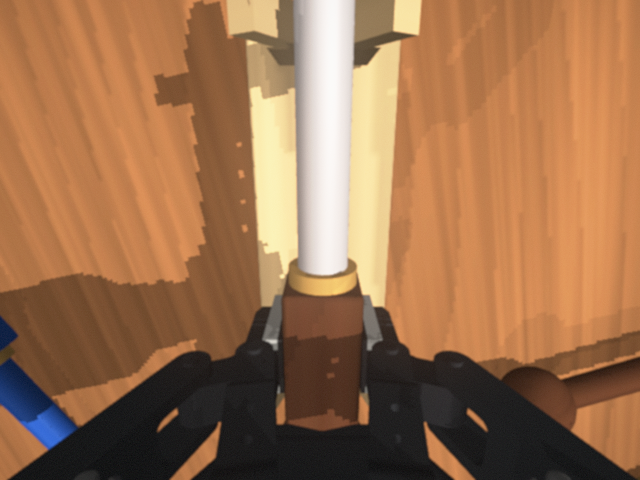

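Request:
jog_arm:
  plan: [0.0005, 0.003, 0, 0, 1, 0, 0, -0.015, 0, 1, 0, 0, -0.01, 0, 1, 0, 0, 0, 0, 1]

```text
clock: 28.38
tool_pos: [0.4466, -0.2768, 0.0411]
eef_rot: [[-0.0, 0.978, -0.208], [-0.0, -0.208, -0.978], [-1.0, -0.0, 0.0]]
contact_force: [0.4, -1.8, -1.7]
gripper_width: 0.318
```

```bash
python3 st.py
```

```text
clk 28.375 tip tube-x mm -231.8 offx -228.65 offz -55.71 F [ 0.45  -1.804 -1.713] M [-0.276  0.001 -0.026] => tipFx 0.0 tipFz -1.2
```

Request:
jog_arm:
  plan: [0, 0, -0.004, 0, 1, 0, 0, 0, 0, 1]

```text
clock: 28.62
tool_pos: [0.4466, -0.2768, 0.0407]
eef_rot: [[0.0, 0.978, -0.208], [-0.001, -0.208, -0.978], [-1.0, 0.0, 0.0]]
contact_force: [-1.0, -1.3, 4.5]
gripper_width: 0.321
```

```bash
python3 st.py
```

```text
clk 28.625 tip tube-x mm -231.9 offx -228.57 offz -56.13 F [-1.003 -1.343  4.534] M [-0.128  0.299 -0.075] => tipFx 0.4 tipFz -0.2
```

Request:
jog_arm:
  plan: [0, 0, 0, 0, 0.6, 0, 0, 0, 0, 0.4, 0, 0, 0, 0, 0.2, 0, 0, 0, 0, 0, 0, 0, 0, 0, 0, 0, 0, 0, 0, 0, 0, 0, 0, 0, 0]

```text
clock: 29.5
tool_pos: [0.4466, -0.2765, 0.0402]
eef_rot: [[-0.0, 0.978, -0.208], [-0.0, -0.208, -0.978], [-1.0, -0.0, 0.0]]
contact_force: [-1.0, -0.5, 0.3]
gripper_width: 1.0
```

```bash
python3 lk2.py w12
```

```text
rod 14350 [ 0.4467  0.2176  0.0615 -0.0009] 0.0005372093143797016 yaw 77.7234958898992
[ 0.4466 -0.2766  0.0402] toolyaw -12.00285033495758 [ 0. -0. -1.] [0.379  0.9679 0.345 ] [ 0.0032 -0.0096 -0.0126] 29.55
rest []
```

View pics/w12.png

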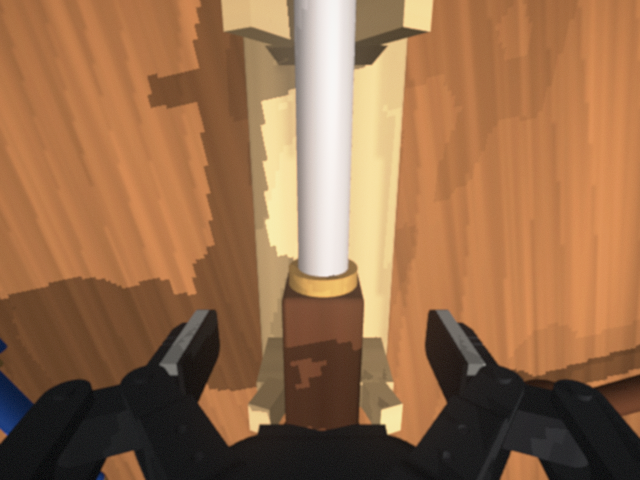

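The rod is seated level and the gripper is open. I'll lift straight up and check.

Request:
jog_arm:
  plan: [0, 0, 0.06, 0, 0, 0, 0, 0.15, 0, 0, 0, 0, 0.18, 0, 0, 0, 0, 0.18, 0, 0, 0, 0, 0.17, 0, 0, 0, 0, 0, 0, 0, 0, 0, 0, 0, 0, 0, 0, 0, 0, 0]

```text
clock: 30.6
tool_pos: [0.4458, -0.2761, 0.2611]
eef_rot: [[-0.002, 0.978, -0.208], [0.001, -0.208, -0.978], [-1.0, -0.002, -0.001]]
contact_force: [-0.3, 0.3, -0.4]
gripper_width: 1.003
```

```bash
python3 - <<'E'
from h import *
np.set_printoptions(precision=4,suppress=True)
s,f=wgrab("w13"); print(s["tool_pos"])
for c in("wrist","scene","top"):
    g=f if c=="wrist" else robot.grab_frame(c)
    if c!="wrist": save(g,c+"13.png")
    for t in ["rod","rod_tip","plug","pan","rest"]:
        print(c,t,[(round(d["p"],2),np.round(d["xyz"],4)) for d in robot.mark_of(c,t)][:3])
P,u,v=cloud(f)
sel=(u>295)&(u<350)&(P[:,2]>0.05)&(v<262)
Q=P[sel]; vv=v[sel]
for r in range(18,256,20):
    k=(vv>=r)&(vv<r+4)
    if k.sum(): q=Q[k]; print(r,(q[q[:,0].argmin(),:2]+q[q[:,0].argmax(),:2])/2,np.ptp(q[:,0]),np.percentile(q[:,2],95))
E
```

```text
[ 0.4458 -0.2761  0.2611]
wrist rod [(0.65, array([ 0.4418, -0.2871,  0.0651])), (0.61, array([ 0.5308, -0.5817,  0.0207])), (0.57, array([ 0.2369, -0.249 ,  0.0172]))]
wrist rod_tip [(0.82, array([ 0.6503, -0.4771,  0.009 ])), (0.77, array([ 0.4769, -0.1346,  0.0586]))]
wrist plug []
wrist pan [(0.48, array([ 0.478 , -0.134 ,  0.0602]))]
wrist rest []
scene rod [(0.93, array([ 0.24  , -0.2498,  0.0218])), (0.88, array([ 0.4439, -0.2841,  0.0636])), (0.58, array([ 0.5306, -0.5819,  0.0195]))]
scene rod_tip [(0.91, array([ 0.2714, -0.4042,  0.0055])), (0.74, array([ 0.4788, -0.1325,  0.0632])), (0.61, array([ 0.6495, -0.4761,  0.0052]))]
scene plug []
scene pan [(0.88, array([ 0.6055,  0.2225, -0.004 ])), (0.39, array([0.6285, 0.055 , 0.1183]))]
scene rest [(0.8, array([ 0.4518, -0.2456,  0.    ])), (0.65, array([ 0.3531, -0.0072,  0.0014]))]
top rod [(0.97, array([ 0.5303, -0.5814,  0.0165])), (0.94, array([ 0.4431, -0.2885,  0.0608])), (0.75, array([ 0.237 , -0.2467,  0.0143]))]
top rod_tip [(0.57, array([ 0.4788, -0.1339,  0.0627])), (0.56, array([ 0.6475, -0.4743,  0.0062])), (0.4
[... 223 characters left out ...]
22, -0.0044]))]
38 [ 0.4777 -0.1324] 0.010127831634719586 0.06777490206012546
58 [ 0.4747 -0.1468] 0.01701362134083234 0.07067126937454271
78 [ 0.4699 -0.1629] 0.04385788395958584 0.07504896997242008
98 [ 0.4677 -0.1775] 0.016779932659762742 0.07102890146931454
118 [ 0.4643 -0.1937] 0.017138036536958945 0.07118982497954261
138 [ 0.4608 -0.2106] 0.017426160255887557 0.07120491671089811
158 [ 0.4566 -0.2278] 0.01682387602210328 0.07089071763383313
178 [ 0.4527 -0.2463] 0.024290596680193288 0.07367109386516826
198 [ 0.4493 -0.2622] 0.027783552939657286 0.07641443260595454
218 [ 0.4454 -0.2809] 0.026508665441993817 0.07665024896582273
238 [ 0.4396 -0.3058] 0.05322803218197569 0.07637715503131064
```

View pics/scene13.png

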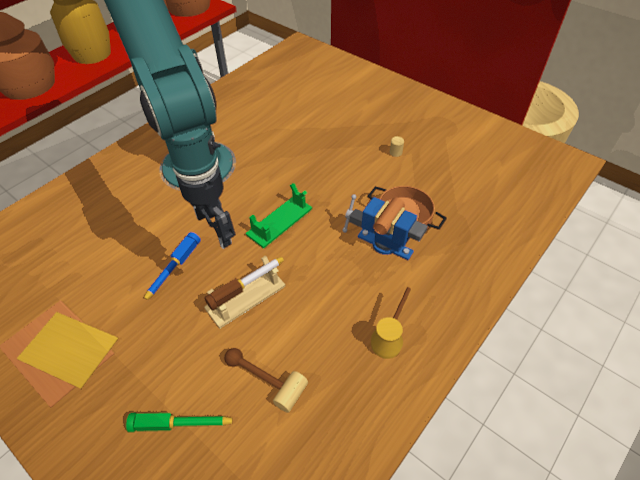

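View pics/w13.png

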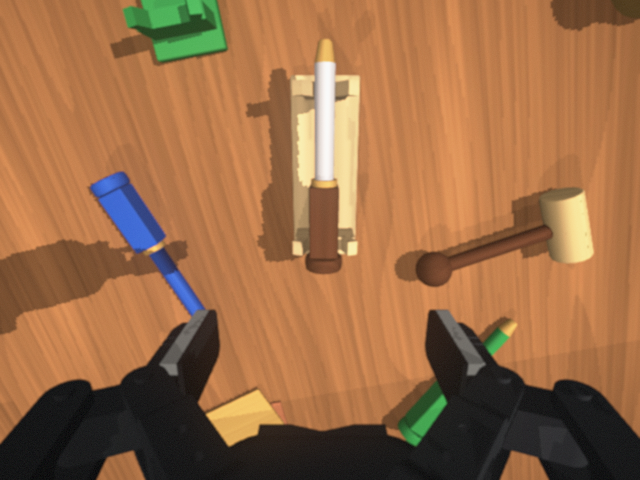

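The rod lies in the wooden rest as before, with its nose at wrist-view (326,42) and knob at (323,265), and nothing else has moved. I'm handing in.

```bash
python3 -c "
from station import robot
print(robot.close_job())"
```

```text
the job is handed in; nothing more can be done
None
```

I pushed the plug out of the tube into the pan, put the rod back in its rest, and handed the job in at about 31 s. No verdict was reported.

- **Dent:** I entered the tube centred and felt the dent on the −x side, with a side force of about 1.3 N on the nose. I eased the rod about 5 mm towards +x, and it passed the dent with no side force I could tell from the sensor noise.
- **Pushing the plug:** The push took about 14–16 N along the tube. That is slightly above the stated 9–14 N of plug friction. I estimated side forces of about 1 N on average and up to about 3 N while pushing. They may have come from the plug's face or a light touch on the tube, and I could not tell which. The rod came out again along the same line with no force felt.
- **Last checks:** The rod lies in the rest within about 1 mm and 0.3° of how it lay, level at the same height.
    - The top camera's network put the plug in the pan at (0.595, 0.193) with only 0.42 confidence. It lies in plain sight there in the top picture taken after it dropped; the scene camera's network did not find it.
    - The scene camera puts the pan where it was; the top camera's estimate differs by 4 mm, about its accuracy.
    - The bystander objects look unmoved in the final picture, and the open gripper is well clear above the rod.

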